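Set the imprint pressure of the postmark press

TASK

Set up the postmark press for the souvenir folder on its bed: turn the big outer coarse wheel clockwise until the stamp just rests on the folder and the needle stands in the dial's blue contact band. Then bring the needle up into the green band with the small inner fine knob alone, and let go. Work gently: the needle must never reach the red zone, the folder must not be shifted and nothing else on the table may be disturbed.

Things in the scene. Friction and masses are not known exactly. Their poses are not given: they have to be found in the camera images.
- coarse_grip (a point): Black ribbed coarse wheel, 62 mm diameter, 20 mm tall, vertical axis, on top of the dark C-frame press; white line on top. This point: on the axis at half height; z up. It stays as the wheel turns and sinks 1 mm per rad of the fine knob. Under the wheel 18 mm is open (but for a 32 mm sleeve with a 44 mm collar) down to the press arm. Only the fine knob stands higher than the wheel.
- fine_grip (a point): Fine knob: aluminium knurled knob, 30 mm diameter, 26 mm tall, coaxial above the coarse wheel (its underside 5 mm above the wheel's top face, on an 18 mm spindle), red line on top. This point is on the axis, 9 mm below the knob's top, 32 mm above coarse_grip.
- coarse (a joint): Angle of the coarse wheel, rad; grows clockwise seen from above, which lowers the stamp 6 mm per rad. Range -0.2 to 5.2; it stays where it is left (friction about 0.1 N m).
- fine (a joint): Angle of the fine knob, rad; starts near 0, grows clockwise seen from above, which lowers the stamp 1 mm per rad. Range -0.2 to 10; it stays where it is left (friction about 0.05 N m).
- needle (a joint): Red needle of the white dial, rad clockwise: 0.375 per newton of stamp pressure, 0 while the stamp hangs free. The stamp is sprung, 2 N per mm: once it touches, the needle moves 4.5 rad per rad of the coarse wheel, 0.75 per rad of the fine knob. Blue contact band 0.19 to 1.12; green band 1.95 to 2.55; red zone from 3.37. A black tick each 1 N.
- dial_centre (a point): Centre of the face of the white pressure dial, 90 mm across, on a bracket in front of and beside the stamp, away from the press's column, and carried down with the stamp. The face leans 0.8 rad from upwards towards +x of this point's axes (its z is up), the far side of the table.
- folder_top (a point): Centre of the top of the white hardback souvenir folder (148 x 104 x 12 mm, brown spine, green leaf prints) lying on the aluminium bed under the stamp. The bed's height differs from job to job: the blue stamp head with its round 41 mm rubber face, on the axis of the knobs, starts 8 to 20 mm above the folder; the exact gap is not given, only the needle tells the touch.
- ink_pad: Black round ink pad, 92 mm diameter, 20 mm tall, beside the press; origin at its underside. Leave alone.
- blue_stamp: Hand stamp with blue ball grip, 38 mm wide, 58 mm tall, standing beside the press; origin at its underside. Leave alone.
- wood_stamp: Hand stamp with wooden handle, 38 mm wide, 92 mm tall; origin at its underside. Leave alone.
- glue_stick: Green and white glue stick, 26 mm diameter, 92 mm tall, standing; origin at its underside. Leave alone.
- card_stack: Stack of cards, 148 x 104 x 20 mm; origin at its underside. Leave alone.
- gift_box: Green and yellow gift box, 90 x 60 x 45 mm; origin at its underside. Leave alone.
- pen: Blue pen lying flat, 130 mm long, 13 mm thick; origin at the table under its middle. Leave alone.

How it is judged:
By the outcome, as a careful person would: the job done as asked, in the order asked, and still so for the second after the job is handed in, with the robot touching nothing.
It also fails if it takes over 61 s, if anything falls off the work surface, if the arm or the gripper's body presses on something with over 40 N, if the wrist force passes 120 N, or if a joint passes its speed limit or range.

ROBOT

A 6-joint arm with a two-finger parallel gripper is mounted at the origin on the work surface. World frame = base frame: x ahead of the robot, y to its left, z up, the work surface at z = 0. Lengths are in m, angles in rad, forces in N, time in s.
With the tool pointing down it reaches from about 0.425 to 0.95 m from the base axis. Payload 3.5 kg.
Tool frame: the origin (TCP) lies between the finger pads; the fingertips stand 19 mm ahead of it and the grasp point (between the pads) is the TCP (ctrl.nose_length is the distance from the TCP to the fingertips, in m); z points along the fingers, y is the line along which they close (so a half turn about z gives the same grasp; the last joint's range is limited). The gripper opens to 85 mm and grips with 20 to 120 N. Pads are 22 mm wide; open, the fingers measure 114 mm over their backs; the gripper's body (76 mm by 85 mm) begins 54 mm behind the grasp point. The pads swing forward as they close: fully open they stand 13 mm farther back than shut.
Start: joints at [1.11, 0.286, 1.577, -0, 1.279, -0.15], TCP at [0.206, 0.643, 0.25] pointing down, gripper open.
Joint ranges: [-2.77, 2.77], [-0.9, 2.22], [0.21, 2.48], [-1.53, 4.67], [0.24, 2.81], [-2.84, 2.84]. Speed limits (rad/s): [2.79, 2.79, 3.14, 3.14, 3.14, 3.14].

INTERFACE

Orientations are given as a unit quaternion [w, x, y, z].
In Python, from station import ctrl, cams, sign_off gives the robot as it stands.
- The arm moves only by the tool send_rows, never from a script. Its argument "targets" is a list of rows, each a list of 7 numbers: the gripper command: -1 is fully open, 1 is shut, values between are in proportion, then the shift along the tool's x, y, z in cm, then the turn, a rotation vector about the tool's x, y, z in rad. In form: [[jaw, tx, ty, tz, ax, ay, az], ...]. A call has 1 to 12 rows; each row is the pose to reach, as a shift and turn from the pose commanded when the call began, along the tool's axes at that moment; what a row does not reach only later rows make up. A row lasts 1/12 s, in which the tool goes at most 41.7 mm and 7.16 degrees, less where a joint would pass 70% of its speed; a pose out of reach is approached as far as the arm can. A call with a gripper value outside its range is refused whole. The fingers move at their own pace and stop on an object; "grip_force" is the grip in N (left out, the last holds). Time passes only in rows, so rows that repeat a pose let the fingers close. It gives the time, the measured TCP pose, the force, the opening and the grip force at its end, in the units of the state.
- ctrl.read_state(): the state, without advancing time (a new reading comes with each control period).
- cams.capture(name): name is "scene" or "top" or "wrist"; returns (picture, depth): 400x640x3 uint8, blue, green, red; 400x640 float32, m along the optical axis (not along the pixel's ray), 0 where there is no reading.
- cams.calibration(name): a dict with "fov_y" (degrees; the focal length in pixels is half the picture's height over the tangent of half this angle, whatever the lens; pixels are square), "cx", "cy" (the principal point, pixels), "R" (3x3) and "t" (3): a world point X has camera coordinates R X + t. Camera axes: x right, y down, z forward; pixel columns grow to the right and rows downward; lengths in m; the calibration is good to about 2 mm. A picture is of the moment at which its call begins: read the wrist's pose just before it. calibration takes no time and is no camera call; for the wrist camera it gives the pose at the moment of the call.
- sign_off(): hands the job in; it is judged then, once.
The state is a dict: "clock": time; "joint_pos": joint angles; "dq": joint speeds; "tau": joint torques, N m; "ee_pos": TCP position; "tcp_rot": TCP orientation; "contact_force": force on the tool from outside, world axes, zero at the start; "ft_torque": the same for the moment, N m; "gripper_width": finger opening in m; "grasp_force": force on a finger pad.
Only numpy, scipy, OpenCV 4.12 (cv2) and the standard library are available. Lean on these libraries where they do the work, as an engineer would, in place of code of your own. Each camera call takes 0.05 s, during which the arm holds its last target. There are 200 camera calls.

## Working session

There is one attempt and no reset: what is moved stays moved. The work goes in short steps, Python scripts to look and compute and a tool call to move; the robot and the scene stay as the last step left them, time stands still between calls to the robot, and variables do not carry over. Pictures are saved under pics/ and viewed, at most 10 in all, crops included, and the job is handed in when it is done.

Besides the shell and the picture viewer there is one more tool, called after "Emit:" as name(argument=value, ...), one argument or row to a line, values as JSON. send_rows: Moves the arm, as the interface text tells. Its arguments: {"type":"object","properties":{"targets":{"type":"array","items":{"type":"array","items":{"type":"number"}}},"grip_force":{"type":"number"}},"required":["targets"]}

```bash
ls; mkdir -p pics; python3 - <<'E'
from station import ctrl,cams
import cv2,numpy as np
s=ctrl.read_state();print(s, ctrl.nose_length)
for n in("scene","top"):
    p,d=cams.capture(n);cv2.imwrite(f"pics/{n}0.png",p);np.save(f"pics/{n}0.npy",d)
    print(n,cams.calibration(n))
E
```

```text
pics
{'clock': 0.0, 'joint_pos': array([ 1.10998687e+00,  2.87147596e-01,  1.57815988e+00, -2.09084826e-05,
        1.27860479e+00, -1.50004305e-01]), 'dq': array([ 0.0001921 , -0.00253489,  0.00018109, -0.00098515,  0.00295674,
       -0.00014881]), 'tau': array([-4.88742990e-04, -4.05994141e+01, -2.92622513e+01, -1.89151492e-04,
        5.99690553e-03,  1.58439082e-05]), 'ee_pos': array([0.20613784, 0.64211543, 0.24896844]), 'tcp_rot': array([-3.39187129e-04,  1.54774747e-01,  9.87949104e-01, -1.10914389e-03]), 'contact_force': array([ 0.50406709,  0.0596799 , -0.31387337]), 'ft_torque': array([ 0.07833175, -0.01467223, -0.00630498]), 'grasp_force': 0.0, 'gripper_width': 0.08529190498195693} 0.019
scene {'fov_y': 42.9617097988928, 'cx': 327.4069257702427, 'cy': 196.78679399339455, 'R': array([[ 0.31852364,  0.94776435,  0.01689444],
       [ 0.64812816, -0.20474734, -0.73349057],
       [-0.69171712,  0.24458385, -0.67948964]]), 't': array([-0.16201627, -0.23662571,  2.21292725])}
top {'fov_y': 51.33516475594234, 'cx': 314.49752823592985, 'cy': 195.7798257870797, 'R': array([[ 0.0122895 , -0.99991222,  0.00495129],
       [-0.97983189, -0.01303007, -0.19939832],
       [ 0.19944533, -0.00240093, -0.97990601]]), 't': array([-0.03495611,  0.56896855,  1.59762259])}
```

View pics/scene0.png

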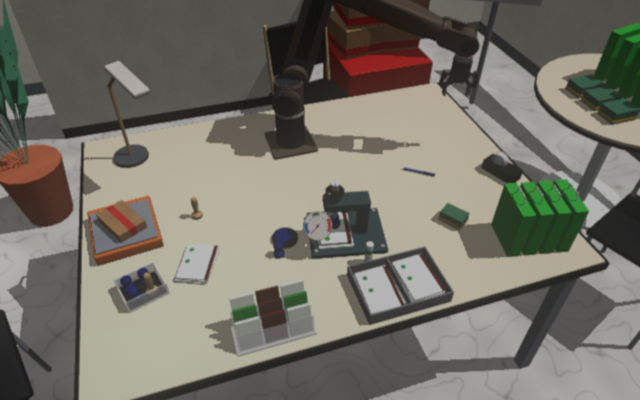

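View pics/top0.png

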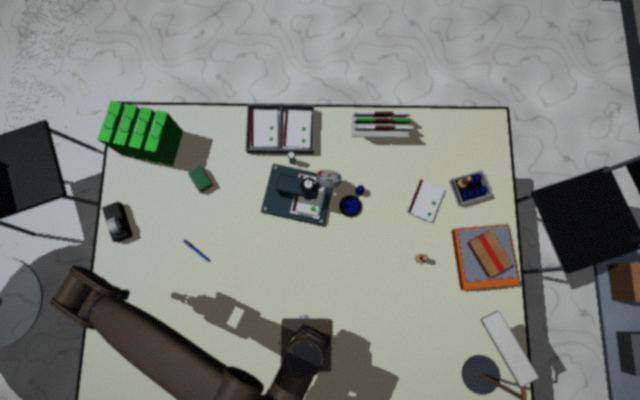

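The scene view shows the press around (345,225), with its knobs at about (334,190) and the dial at (318,226). In the top view the knobs are at about (310,183) and the dial at (329,178). Next I'll localise them with depth and enlarged crops.

```bash
cat > h.py <<'E'
import numpy as np,cv2
from station import ctrl,cams
def cloud(d,c):
    f=d.shape[0]/2/np.tan(np.radians(c["fov_y"]/2))
    v,u=np.mgrid[:d.shape[0],:d.shape[1]]
    P=np.dstack([(u-c["cx"])/f*d,(v-c["cy"])/f*d,d])
    W=(P-c["t"])@c["R"]
    W[d<=0]=np.nan
    return W
def proj(X,c):
    f=200/np.tan(np.radians(c["fov_y"]/2));p=c["R"]@np.asarray(X)+c["t"]
    return f*p[:2]/p[2]+[c["cx"],c["cy"]]
E
python3 - <<'E'
from h import *
ims=[]
for n,(u,v) in(("scene",(345,215)),("top",(305,188))):
    p=cv2.imread(f"pics/{n}0.png");d=np.load(f"pics/{n}0.npy");c=cams.calibration(n)
    W=cloud(d,c)
    ims.append(cv2.resize(p[v-50:v+50,u-66:u+66],None,fx=4,fy=4,interpolation=cv2.INTER_CUBIC)[:, :400])
    sub=W[v-50:v+50,u-66:u+66].reshape(-1,3);sub=sub[~np.isnan(sub[:,0])]
    print(n,np.sort(sub[:,2])[-10:].round(3))
    zt=np.percentile(sub[:,2],99.9)
    for a,b in((0,.012),(.02,.05),(.05,.09)):
        m=(sub[:,2]<zt-a+.006)&(sub[:,2]>zt-b);q=sub[m];print(a,b,len(q),q.mean(0).round(4),q.min(0).round(3),q.max(0).round(3))
cv2.imwrite("pics/c0.png",np.hstack(ims))
c=cams.calibration("top");W=cloud(np.load("pics/top0.npy"),c)
for v in range(166,226,4): print(v,[(int(1000*z)) if z==z else -1 for z in W[v,262:372:4,2]])
print(W[183,310],W[205,275])
E
```

```text
scene [0.252 0.252 0.253 0.253 0.253 0.253 0.253 0.253 0.254 0.256]
0 0.012 66 [ 0.5781 -0.0033  0.2477] [ 0.561 -0.017  0.239] [0.592 0.014 0.256]
0.02 0.05 222 [ 0.5869 -0.0056  0.2171] [ 0.544 -0.033  0.201] [0.609 0.029 0.237]
0.05 0.09 731 [0.5983 0.0311 0.1776] [ 0.537 -0.103  0.161] [0.633 0.118 0.207]
top [0.252 0.252 0.253 0.253 0.254 0.254 0.254 0.254 0.254 0.256]
0 0.012 59 [ 0.575  -0.0036  0.2486] [ 0.562 -0.018  0.241] [0.591 0.011 0.256]
0.02 0.05 183 [ 0.5717 -0.0039  0.2183] [ 0.543 -0.032  0.203] [0.606 0.026 0.237]
0.05 0.09 552 [0.5836 0.0433 0.1784] [ 0.538 -0.104  0.162] [0.627 0.116 0.208]
166 [-1, 0, 6, 26, 15, 23, 16, -1, -4, 3, 4, 3, 4, 4, 4, 0, 0, -3, -1, 0, 2, 2, -1, 0, -3, -1, -1, -1]
170 [-5, -3, 7, 22, 20, 24, 19, 16, 24, 21, 14, 17, 0, 2, 0, 116, 114, -1, -2, 1, -2, 2, -3, 0, 4, -1, 6, 1]
174 [0, -3, 25, 31, 25, 182, 15, 25, 28, 24, 27, 25, 29, 22, 144, 135, 130, 140, 116, 118, -4, -1, 8, 4, 3, 3, 3, -8]
178 [1, 2, 26, 18, 179, 180, 186, 182, 178, 176, 179, 219, 218, 46, 149, 153, 157, 147, 151, 139, 0, 0, 6, 1, 6, -4, 0, -1]
182 [0, -4, 15, 19, 180, 1
[... 606 characters left out ...]
 22, 26, 25, 39, 39, 43, 40, 48, 39, 47, 35, 24, 6, 2, 0, 23, 15, 21, 23, 24, 3, 0, 0]
206 [20, 22, 21, 26, 18, 24, 22, 16, 34, 39, 44, 45, 42, 40, 35, 11, 22, -3, -5, 4, 15, 21, 26, 26, 19, -1, 4, 1]
210 [29, 27, 21, 28, 26, 20, 19, 35, 47, 45, 53, 39, 38, 42, 45, 19, 16, 5, 0, 0, 19, 21, 18, 22, 18, 4, 4, -1]
214 [3, 1, 6, 14, 20, 20, 19, 16, 25, 26, 37, 39, 23, 45, 35, 20, 22, 5, -4, -5, 5, 14, 21, 9, -2, 2, 0, 5]
218 [5, 2, -1, -3, 2, 0, -1, 21, 24, 18, 19, 23, 27, 24, 30, 19, -3, 0, 0, 5, -1, -1, 0, 7, 2, 6, 2, 0]
222 [0, -4, -9, 1, 4, -1, 1, 6, 6, -1, -1, 18, 23, 21, 24, 26, -1, 0, -1, 5, -6, 0, -4, 1, 5, 3, 2, 0]
[ 0.57618328 -0.01077232  0.24896898] [0.53524784 0.13085415 0.02846317]
```

View pics/c0.png

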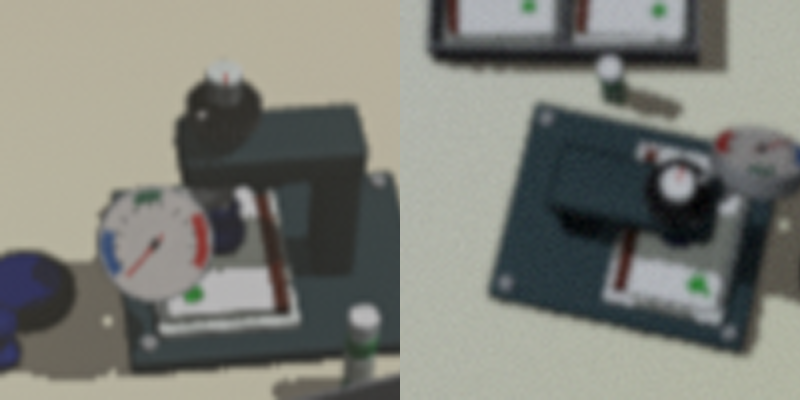

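The zero needle points to the lower left of the dial (crop 155,242), with blue on the left, green on top and red on the right. From depth the axis is about (0.5755, -0.0035), the knob top z≈0.250 and the wheel centre z≈0.209. I'm moving above the press with j6 wound back.

Emit:
send_rows(
  targets=[
    [-1,-55,-50,-14,0,0,-0.8],
    [-1,-55,-50,-14,0,0,-0.8],
    [-1,-55,-50,-14,0,0,-0.8],
    [-1,-55,-50,-14,0,0,-0.8],
    [-1,-55,-50,-14,0,0,-0.8],
    [-1,-55,-50,-14,0,0,-0.8],
    [-1,-55,-50,-14,0,0,-0.8],
    [-1,-55,-50,-14,0,0,-0.8],
    [-1,-55,-50,-14,0,0,-0.8],
    [-1,-55,-50,-14,0,0,-0.8],
    [-1,-55,-50,-14,0,0,-0.8],
    [-1,-55,-50,-14,0,0,-0.8],
  ],
)

```text
clock: 1.1
ee_pos: [0.4481, 0.2215, 0.3415]
tcp_rot: [-0.0, -0.242, 0.97, 0.0]
contact_force: [-0.0, 0.5, 0.8]
gripper_width: 0.0857
grasp_force: 0.0
```

Emit:
send_rows(
  targets=[
    [-1,-0.7,-25,-5,0,0,0],
    [-1,-0.7,-25,-5,0,0,0],
    [-1,-0.7,-25,-5,0,0,0],
    [-1,-0.7,-25,-5,0,0,0],
    [-1,-0.7,-25,-5,0,0,0],
    [-1,-0.7,-25,-5,0,0,0],
    [-1,-0.7,-25,-5,0,0,0],
    [-1,-0.7,-25,-5,0,0,0],
    [-1,-0.7,-25,-5,0,0,0],
    [-1,-0.7,-25,-5,0,0,0],
  ],
)

```text
clock: 1.93
ee_pos: [0.5708, 0.0072, 0.3908]
tcp_rot: [-0.001, -0.243, 0.97, 0.001]
contact_force: [0.6, -0.3, 0.2]
gripper_width: 0.0853
grasp_force: 0.0
```

```bash
python3 - <<'E'
from h import *
s=ctrl.read_state();print(s['ee_pos'].round(4),s['tcp_rot'].round(4),s['joint_pos'].round(3))
c=cams.calibration("wrist");p,d=cams.capture("wrist");np.save("pics/w1.npy",d);cv2.imwrite("pics/w1.png",p)
import pickle;pickle.dump(c,open("pics/w1.pkl","wb"))
print(c, proj([.5755,-.0035,.25],c))
W=cloud(d,c).reshape(-1,3)
for lo,hi in((.243,.258),(.210,.224)):
    q=W[(W[:,2]>lo)&(W[:,2]<hi)&(np.hypot(W[:,0]-.5755,W[:,1]+.0035)<.045)]
    if len(q): print(len(q),np.median(q,0).round(4),q.min(0).round(4),q.max(0).round(4))
E
```

```text
[0.5708 0.0072 0.3908] [-6.000e-04 -2.428e-01  9.701e-01  5.000e-04] [-0.165 -0.017  1.66   0.     1.5   -2.227]
{'fov_y': 63.979201152827876, 'cx': 322.24096301723495, 'cy': 199.7678122524274, 'R': array([[-0.47127177,  0.88198675,  0.00151395],
       [ 0.84044369,  0.44855214,  0.30406476],
       [ 0.26750201,  0.14456952, -0.95265016]]), 't': array([ 0.26259777, -0.56566232,  0.36017541])} [309.07342889 191.00225422]
935 [ 0.5739 -0.0032  0.2492] [ 0.5595 -0.0179  0.2431] [0.5902 0.0126 0.2515]
2196 [ 0.5666 -0.0071  0.2181] [ 0.5434 -0.0341  0.2104] [0.6065 0.029  0.2239]
```

View pics/w1.png

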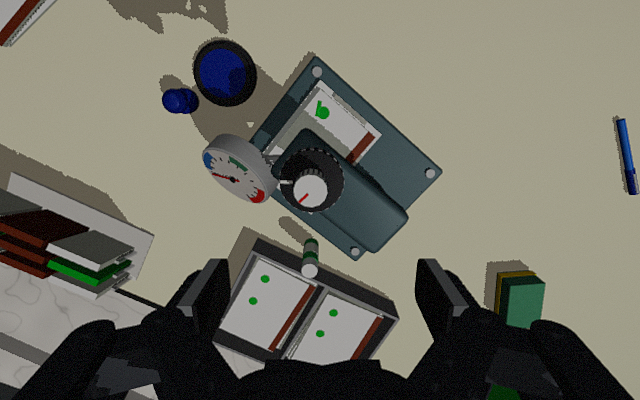

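The wrist view shows the knob top at (312,192), the wheel around (311,180) and the dial at (238,172). The fitted axis is (0.575, -0.0028). Descending in two stages.

Emit:
send_rows(
  targets=[
    [-1,0.1,-1.1,3,0,0,0],
    [-1,0.1,-1.1,6,0,0,0],
    [-1,0.1,-1.1,9,0,0,0],
    [-1,0.1,-1.1,9,0,0,0],
    [-1,0.1,-1.1,9,0,0,0],
  ],
)

```text
clock: 2.4
ee_pos: [0.5744, -0.0028, 0.2997]
tcp_rot: [-0.002, -0.243, 0.97, 0.001]
contact_force: [0.1, 0.4, 1.6]
gripper_width: 0.0855
grasp_force: 0.0
```

```bash
python3 - <<'E'
from h import *
from scipy.optimize import least_squares
s=ctrl.read_state();R=None
q=s['tcp_rot'];from scipy.spatial.transform import Rotation as Ro
R=Ro.from_quat(q[[1,2,3,0]]).as_matrix()
c=cams.calibration("wrist");p,d=cams.capture("wrist")
W=cloud(d,c).reshape(-1,3)
for lo,hi,r in((.243,.258,.02),(.212,.224,.045)):
    q=W[(W[:,2]>lo)&(W[:,2]<hi)&(np.hypot(W[:,0]-.575,W[:,1]+.0028)<r)]
    print(len(q),q.min(0).round(4),q.max(0).round(4),((q.min(0)+q.max(0))/2).round(4),np.median(q[:,2]))
print(s['ee_pos'].round(4),s['contact_force'])
print("tool shift cm to .575,-.0028,.211:",(R.T@(np.array([.575,-.0028,.211])-s['ee_pos'])*100).round(2))
E
```

```text
1945 [ 0.5592 -0.0184  0.243 ] [0.5894 0.0125 0.2512] [ 0.5743 -0.003   0.2471] 0.24919874366492312
3780 [ 0.5433 -0.0343  0.212 ] [0.607  0.0292 0.2204] [ 0.5751 -0.0026  0.2162] 0.21810190659595488
[ 0.5744 -0.0028  0.2997] [0.06123267 0.41152201 1.56060339]
tool shift cm to .575,-.0028,.211: [-0.08 -0.06  8.87]
```

Emit:
send_rows(
  grip_force=25,
  targets=[
    [-1,0,0,2.5,0,0,0],
    [-1,0,0,5,0,0,0],
    [-1,0,0,7.5,0,0,0],
    [-1,0,0,9.3,0,0,0],
    [-1,0,0,9.3,0,0,0],
    [-0.3,0,0,9.3,0,0,0],
    [-0.3,0,0,9.3,0,0,0],
    [-0.3,0,0,9.3,0,0,0],
    [-0.3,0,0,9.3,0,0,0],
  ],
)

```text
clock: 3.2
ee_pos: [0.5763, -0.002, 0.2127]
tcp_rot: [0.001, -0.242, 0.97, 0.002]
contact_force: [-4.1, 5.4, 5.5]
gripper_width: 0.0611
grasp_force: 28.2
```

```bash
python3 - <<'E'
from h import *
s=ctrl.read_state();print({k:np.round(v,3) for k,v in s.items()})
p,d=cams.capture("scene");cv2.imwrite("pics/s2.png",cv2.resize(p[160:260,270:400],None,fx=6,fy=6,interpolation=cv2.INTER_CUBIC))
E
```

```text
{'clock': np.float64(3.2), 'joint_pos': array([-0.181,  0.104,  1.859,  0.005,  1.178, -2.243]), 'dq': array([ 0.001, -0.001,  0.002, -0.003, -0.003,  0.   ]), 'tau': array([ -3.68 , -29.567, -28.303,  -1.316,  -1.465,  -0.059]), 'ee_pos': array([ 0.576, -0.002,  0.213]), 'tcp_rot': array([ 0.001, -0.242,  0.97 ,  0.002]), 'contact_force': array([-4.137,  5.405,  5.546]), 'ft_torque': array([ 1.149,  0.83 , -0.051]), 'grasp_force': np.float64(28.186), 'gripper_width': np.float64(0.061)}
```

View pics/s2.png

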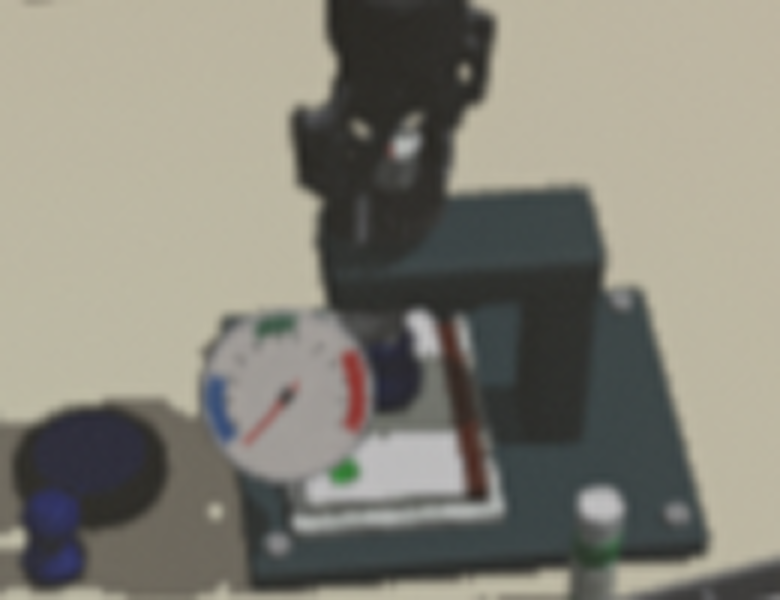

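The needle is at (265,430) in the crop, its free position just below the blue band. The dial is clear of the arm, and the pads hold the wheel at 61 mm. I'll write a needle reader that samples the dial plane in polar form.

```bash
cat >> h.py <<'E'
from scipy.spatial.transform import Rotation as Ro
R0=.045
def dialpose(p,d,c,uv):
    "fit plane to depth around dial, centre = white disc centre"
    W=cloud(d,c);u,v=map(int,np.round(uv))
    q=W[v-9:v+10,u-8:u+9].reshape(-1,3);q=q[~np.isnan(q[:,0])]
    m=np.median(q,0);q=q[np.linalg.norm(q-m,axis=1)<.04]
    return q
def polar(p,c,X,psi,K=720):
    n=np.array([np.sin(.8)*np.cos(psi),np.sin(.8)*np.sin(psi),np.cos(.8)])
    e1=np.array([-np.sin(psi),np.cos(psi),0]);up=np.cross(n,e1)   # viewed from front: right=e1
    th=np.arange(K)*2*np.pi/K;r=np.arange(2,46)*1e-3      # th clockwise from up
    P=X+r[None,:,None]*(np.cos(th)[:,None,None]*up+np.sin(th)[:,None,None]*e1)
    f=200/np.tan(np.radians(c["fov_y"]/2));Q=P@c["R"].T+c["t"]
    u=f*Q[...,0]/Q[...,2]+c["cx"];v=f*Q[...,1]/Q[...,2]+c["cy"]
    I=cv2.remap(p,u.astype(np.float32),v.astype(np.float32),cv2.INTER_CUBIC).astype(float)
    return th,r*1e3,I
E
python3 - <<'E'
from h import *
p,d=cams.capture("scene");c=cams.calibration("scene")
uv=np.array([317.8,226.2]);q=dialpose(p,d,c,uv);m=q.mean(0)
n=np.linalg.svd(q-m)[2][2];n*=np.sign(n[2])
print("plane",m.round(4),n.round(3),"tilt",np.arccos(n[2]),"psi",np.arctan2(n[1],n[0]))
f=200/np.tan(np.radians(c["fov_y"]/2))
ray=c["R"].T@np.array([(uv[0]-c["cx"])/f,(uv[1]-c["cy"])/f,1]);o=-c["R"].T@c["t"]
X=o+ray*((m-o)@n)/(ray@n);print("X",X)
psi=np.arctan2(n[1],n[0])
th,r,I=polar(p,c,X,psi)
B,G,Rr=I[...,0],I[...,1],I[...,2]
def col(ch,lo,hi):
    k=(r>=lo)&(r<=hi);w=ch[:,k].mean(1);return w
for name,ch in(("blue",B-(Rr+G)/2),("green",G-(Rr+B)/2),("red",Rr-(G+B)/2)):
    for lo,hi in((8,24),(28,34),(34,40)):
        w=col(ch,lo,hi);on=np.degrees(th[w>w.max()*.5]);print(name,lo,hi,w.max().round(1),np.degrees(th[w.argmax()]),on.min(),on.max(),len(on)/2)
E
```

```text
plane [ 0.637  -0.0781  0.132 ] [ 0.71  -0.148  0.688] tilt 0.8115721102790587 psi -0.20494370396659717
X [ 0.63743486 -0.07880174  0.13139603]Traceback (most recent call last):
  File "<stdin>", line 16, in <module>
    return umr_minimum(a, axis, None, out, keepdims, initial, where)
ValueError: zero-size array to reduction operation minimum which has no identity
```

Emit:
send_rows(
  targets=[
    [-0.3,0,0,-0.2,0,0,0],
    [-0.3,0,0,-0.4,0,0,0.1],
    [-0.3,0,0,-0.4,0,0,0.2],
    [-0.3,0,0,-0.4,0,0,0.3],
    [-0.3,0,0,-0.4,0,0,0.4],
    [-0.3,0,0,-0.4,0,0,0.5],
    [-0.3,0,0,-0.4,0,0,0.5],
  ],
)

```text
clock: 3.88
ee_pos: [0.5763, -0.0027, 0.2129]
tcp_rot: [0.001, 0.007, 1.0, 0.002]
contact_force: [2.6, 5.6, -8.7]
gripper_width: 0.061
grasp_force: 31.2
```

```bash
cat >> h.py <<'E'
X0=np.array([.6374,-.0788,.1314]);PSI=-.205
def needle(dz,show=False):
    p,d=cams.capture("scene");c=cams.calibration("scene")
    best=None
    # refine centre: white rim disc, by maximising brightness inside minus outside
    th,r,I=polar(p,c,X0-[0,0,dz],PSI)
    B,G,Rr=I[...,0],I[...,1],I[...,2];out={}
    for nm,ch,lo,hi in(("blue",B-Rr,32,40),("green",G-(Rr+B)/2,32,40),("red",Rr-(G+B)/2,32,40),("needle",Rr-(G+B)/2,10,26)):
        k=(r>=lo)&(r<=hi);w=np.clip(ch[:,k].mean(1),0,None);w=np.where(w>.4*w.max(),w,0)
        on=np.abs(np.angle(np.exp(1j*(th-th[w.argmax()]))))<.9;w=w*on
        a=np.angle((w*np.exp(1j*th)).sum());out[nm]=(round(a,3),round(w.max(),1),round((w>0).sum()*2*np.pi/len(th),2))
    z=out["green"][0]-2.25;zb=out["blue"][0]-.655
    nd=lambda zz:np.angle(np.exp(1j*(out["needle"][0]-zz)))
    dd=np.nanmedian(cloud(d,c)[219:234,310:326,2])
    print(out,"needle by green %.2f by blue %.2f, dial z %.4f"%(nd(z),nd(zb),dd))
    return p
E
python3 - <<'E'
from h import *
s=ctrl.read_state();print(s['joint_pos'][5],s['ft_torque'])
p=needle(.003);needle(.0)
E
```

```text
-1.7413602617900883 [ 0.8061317  -0.48943293 -0.14012582]
{'blue': (np.float64(-1.67), np.float64(37.0), np.float64(0.85)), 'green': (np.float64(-0.123), np.float64(8.3), np.float64(0.56)), 'red': (np.float64(1.569), np.float64(72.5), np.float64(1.14)), 'needle': (np.float64(-2.191), np.float64(36.8), np.float64(0.53))} needle by green 0.18 by blue 0.13, dial z 0.1312
{'blue': (np.float64(-1.686), np.float64(30.8), np.float64(0.88)), 'green': (np.float64(-0.122), np.float64(12.9), np.float64(0.59)), 'red': (np.float64(1.563), np.float64(71.3), np.float64(1.13)), 'needle': (np.float64(-2.278), np.float64(35.8), np.float64(0.49))} needle by green 0.09 by blue 0.06, dial z 0.1307
```

```bash
cat >> h.py <<'E'
def drop(p):
    "dial drop (m) since scene0, by ECC on the dial patch"
    g=lambda im:cv2.cvtColor(im,cv2.COLOR_BGR2GRAY).astype(np.float32)
    a=g(cv2.imread("pics/scene0.png"))[208:246,299:337];M=np.float32([[1,0,0],[0,1,0]])
    b=g(p)[203:251,294:342];M[:,2]=5
    cc,M=cv2.findTransformECC(a,b,M,cv2.MOTION_TRANSLATION,(3,200,1e-5))
    c=cams.calibration("scene");px=proj(X0-[0,0,.01],c)-proj(X0,c)
    t=M[:,2]-5;dz=.01*(t@px)/(px@px);print("ecc %.3f shift"%cc,t.round(2),"drop mm %.2f"%(dz*1e3));return dz
E
python3 - <<'E'
from h import *
p,d=cams.capture("scene");dz=drop(p);needle(dz)
E
```

```text
ecc 0.995 shift [-0.1   0.27] drop mm 1.27
{'blue': (np.float64(-1.681), np.float64(33.8), np.float64(0.87)), 'green': (np.float64(-0.127), np.float64(11.5), np.float64(0.58)), 'red': (np.float64(1.574), np.float64(71.1), np.float64(1.19)), 'needle': (np.float64(-2.242), np.float64(35.4), np.float64(0.51))} needle by green 0.13 by blue 0.09, dial z 0.1308
```

Emit:
send_rows(
  targets=[
    [-0.3,0,0,0.2,0,0,0.1],
    [-0.3,0,0,0.2,0,0,0.2],
    [-0.3,0,0,0.2,0,0,0.3],
    [-0.3,0,0,0.2,0,0,0.4],
    [-0.3,0,0,0.2,0,0,0.5],
    [-0.3,0,0,0.2,0,0,0.5],
  ],
)

```text
clock: 4.58
ee_pos: [0.5763, -0.0036, 0.2128]
tcp_rot: [0.001, 0.252, 0.968, 0.001]
contact_force: [-2.6, 3.0, 0.9]
gripper_width: 0.0614
grasp_force: 31.8
```

```bash
python3 - <<'E'
from h import *
s=ctrl.read_state();print(s['joint_pos'][[0,5]],s['ft_torque'],s['contact_force'])
p,d=cams.capture("scene");dz=drop(p);needle(dz)
E
```

```text
[-0.18280075 -1.24380629] [ 0.71833999  0.23128034 -0.08189519] [-2.56472946  3.03095174  0.86991527]
ecc 0.986 shift [-0.04  0.47] drop mm 2.20
{'blue': (np.float64(-1.681), np.float64(30.6), np.float64(0.84)), 'green': (np.float64(-0.12), np.float64(14.3), np.float64(0.63)), 'red': (np.float64(1.566), np.float64(70.7), np.float64(1.18)), 'needle': (np.float64(-2.305), np.float64(34.7), np.float64(0.5))} needle by green 0.06 by blue 0.03, dial z 0.1283
```

```bash
python3 - <<'E'
from h import *
p,d=cams.capture("scene");a=cv2.resize(p[190:260,285:355],(400,400),interpolation=cv2.INTER_CUBIC)
o=cv2.resize(cv2.imread("pics/scene0.png")[190:260,285:355],(400,400),interpolation=cv2.INTER_CUBIC)
w,dw=cams.capture("wrist");w=w[60:260,120:520]
cv2.imwrite("pics/v6.png",np.vstack([np.hstack([o,a])[:350],cv2.resize(w,(500,250))[:, :] if 0 else np.pad(cv2.resize(w,(500,250)),((0,0),(0,300),(0,0)))]))
for n,dd in(("0",np.load("pics/scene0.npy")),("now",d)):
    W=cloud(dd,cams.calibration("scene"));q=W[222:234,312:325].reshape(-1,3);print(n,np.median(q,0),np.median(q-X0,0)@[np.sin(.8)*np.cos(PSI),np.sin(.8)*np.sin(PSI),np.cos(.8)]/np.cos(.8))
E
```

```text
0 [ 0.6402652  -0.07904121  0.12893982] 0.00047871983253626135
now [ 0.63832935 -0.07865873  0.12535137] -0.005141387105916888
```

View pics/v6.png

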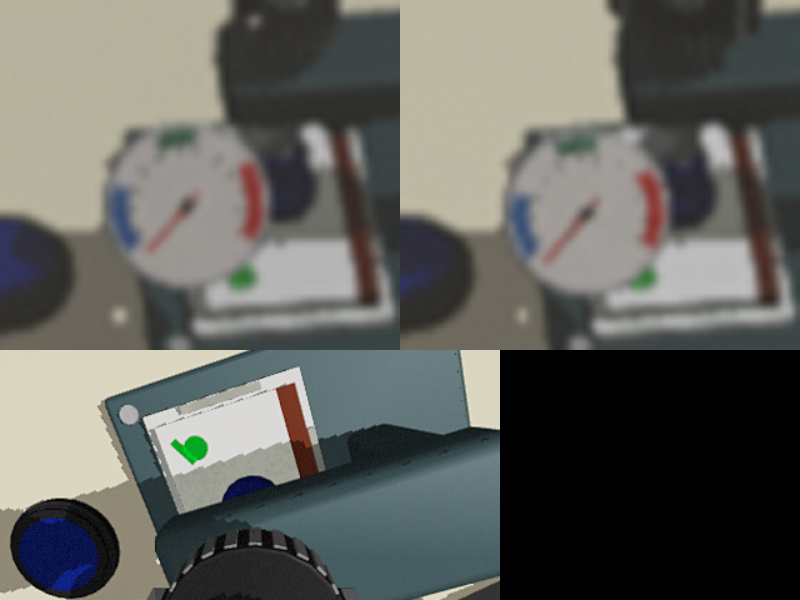

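The dial face has dropped (centre at crop 587,212 against 187,206 before), and depth gives 5.6 mm for about 1 rad of turn, so the wheel follows without slip. The needle is still at zero. Next I'll turn to 1.3 rad and then go in small steps.

```bash
cat >> h.py <<'E'
def look():
    s=ctrl.read_state();p,d=cams.capture("scene");W=cloud(d,cams.calibration("scene"))
    n=[np.sin(.8)*np.cos(PSI),np.sin(.8)*np.sin(PSI),np.cos(.8)]
    q=W[222:234,312:325].reshape(-1,3);dz=.0005-np.median(q-X0,0)@n/np.cos(.8)
    print("clock %.2f j6 %.3f Mz %.3f drop %.1f mm F"%(s['clock'],s['joint_pos'][5],s['ft_torque'][2],dz*1e3),s['contact_force'].round(1))
    needle(dz);return dz
E
python3 -c "
from h import *
look()"
```

```text
clock 4.78 j6 -1.247 Mz -0.064 drop 7.2 mm F [-3.8  4.9  3.3]
{'blue': (np.float64(-1.651), np.float64(36.9), np.float64(0.85)), 'green': (np.float64(-0.104), np.float64(6.9), np.float64(0.59)), 'red': (np.float64(1.527), np.float64(69.0), np.float64(1.2)), 'needle': (np.float64(-2.155), np.float64(34.1), np.float64(0.51))} needle by green 0.20 by blue 0.15, dial z 0.1295
```

Emit:
send_rows(
  targets=[
    [-0.3,0,0,0,0,0,0.1],
    [-0.3,0,0,0,0,0,0.2],
    [-0.3,0,0,0,0,0,0.3],
    [-0.3,0,0,0,0,0,0.3],
  ],
)

```text
clock: 5.22
ee_pos: [0.576, -0.0039, 0.2127]
tcp_rot: [0.0, 0.394, 0.919, 0.0]
contact_force: [-3.7, 2.8, 4.6]
gripper_width: 0.0607
grasp_force: 32.2
```

```bash
python3 -c "
from h import *
look()"
```

```text
clock 5.22 j6 -0.944 Mz -0.098 drop nan mm F [-3.7  2.8  4.6]
{'blue': (np.float64(0.0), np.float64(0.0), np.float64(0.0)), 'green': (np.float64(0.0), np.float64(0.0), np.float64(0.0)), 'red': (np.float64(0.0), np.float64(0.0), np.float64(0.0)), 'needle': (np.float64(0.0), np.float64(0.0), np.float64(0.0))} needle by green 2.25 by blue 0.66, dial z 0.1280
```

```bash
cat >> h.py <<'E'
from scipy.optimize import least_squares
CH=dict(blue=lambda I:I[...,0]-I[...,2],green=lambda I:I[...,1]-(I[...,0]+I[...,2])/2,red=lambda I:I[...,2]-(I[...,0]+I[...,1])/2)
n_=np.array([np.sin(.8)*np.cos(PSI),np.sin(.8)*np.sin(PSI),np.cos(.8)]);e1_=np.array([-np.sin(PSI),np.cos(PSI),0]);up_=np.cross(n_,e1_)
MID=dict(blue=-1.70,green=-.11,red=1.57)
def look2(dz=.006):
    s=ctrl.read_state();p,d=cams.capture("scene");c=cams.calibration("scene")
    def bands(x):
        th,r,I=polar(p,c,X0-[0,0,dz]+1e-3*(x[0]*e1_+x[1]*up_),PSI);o={}
        for k,f in CH.items():
            w=np.clip(f(I)-3,0,None);w=w*(r>26)*(np.abs(np.angle(np.exp(1j*(th-MID[k]))))<.75)[:,None]
            o[k]=((w*r).sum()/w.sum(),np.angle((w.sum(1)*np.exp(1j*th)).sum()))
        w=np.clip(CH["red"](I)-6,0,None)*((r>8)&(r<27));w=w.sum(1);w[w<.35*w.max()]=0
        on=np.abs(np.angle(np.exp(1j*(th-th[w.argmax()]))))<.6
        o["n"]=(w.max(),np.angle((w*on*np.exp(1j*th)).sum()));return o
    def res(x):
        o=bands(x);return [o["blue"][0]-o["red"][0],o["green"][0]-(o["red"][0]+o["blue"][0])/2]
    x=least_squares(res,[0,0],diff_step=.05,x_scale=1.,bounds=(-6,6)).x;o=bands(x)
    z=np.mean([o["blue"][1]-.655,o["green"][1]-2.25,o["red"][1]-3.94])
    nd=np.angle(np.exp(1j*(o["n"][1]-z)))
    print("clock %.2f j6 %.3f Mz %.3f width %.4f F"%(s['clock'],s['joint_pos'][5],s['ft_torque'][2],s['gripper_width']),s['contact_force'].round(1),"z",s['ee_pos'].round(4))
    print("off",x.round(1),{k:(round(v[0],1),round(v[1],3)) for k,v in o.items()},"zero %.3f NEEDLE %.3f"%(z,nd))
E
python3 -c "
from h import *
look2(.0078);look2(.004)"
```

```text
clock 5.32 j6 -0.947 Mz -0.137 width 0.0613 F [-4.2  3.8  4.4] z [ 0.576  -0.004   0.2128]
off [0. 0.] {'blue': (np.float64(39.9), np.float64(-1.636)), 'green': (np.float64(41.2), np.float64(-0.124)), 'red': (np.float64(37.6), np.float64(1.535)), 'n': (np.float64(561.0), np.float64(-2.192))} zero -2.357 NEEDLE 0.165
clock 5.37 j6 -0.947 Mz -0.107 width 0.0610 F [-3.9  3.6  4.1] z [ 0.576  -0.004   0.2128]
off [0. 0.] {'blue': (np.float64(40.3), np.float64(-1.689)), 'green': (np.float64(39.2), np.float64(-0.139)), 'red': (np.float64(37.5), np.float64(1.587)), 'n': (np.float64(582.0), np.float64(-2.298))} zero -2.362 NEEDLE 0.064
```

```bash
sed -i 's/^    x=least_squares.*$/    x=minimize(lambda x:np.sum(np.square(res(x))),[-1,1],method="Nelder-Mead",options=dict(initial_simplex=[[-1,1],[1,1],[-1,-1]],xatol=.02,fatol=1e-3)).x;o=bands(x)/; s/^from scipy.optimize.*/from scipy.optimize import minimize/' h.py
python3 -c "
from h import *
look2(.0078);look2(.004)"
```

```text
clock 5.42 j6 -0.947 Mz -0.150 width 0.0609 F [-3.8  3.5  4.3] z [ 0.576  -0.004   0.2128]
off [-1.6  2.9] {'blue': (np.float64(38.9), np.float64(-1.699)), 'green': (np.float64(38.9), np.float64(-0.097)), 'red': (np.float64(38.9), np.float64(1.591)), 'n': (np.float64(586.0), np.float64(-2.383))} zero -2.350 NEEDLE -0.033
clock 5.47 j6 -0.947 Mz -0.167 width 0.0611 F [-3.6  3.8  4.2] z [ 0.576  -0.004   0.2128]
off [-1.8  0.2] {'blue': (np.float64(38.8), np.float64(-1.698)), 'green': (np.float64(38.8), np.float64(-0.098)), 'red': (np.float64(38.8), np.float64(1.589)), 'n': (np.float64(593.0), np.float64(-2.383))} zero -2.351 NEEDLE -0.032
```

Emit:
send_rows(
  targets=[
    [-0.3,0,0,0,0,0,0.1],
    [-0.3,0,0,0,0,0,0.2],
    [-0.3,0,0,0,0,0,0.2],
  ],
)

```text
clock: 5.77
ee_pos: [0.5758, -0.0042, 0.2128]
tcp_rot: [0.0, 0.484, 0.875, -0.0]
contact_force: [-5.1, 2.3, 4.9]
gripper_width: 0.0608
grasp_force: 32.3
```

```bash
python3 -c "
from h import *
look2()"
```

```text
clock 5.77 j6 -0.744 Mz -0.167 width 0.0608 F [-5.1  2.3  4.9] z [ 0.5758 -0.0042  0.2128]
off [-1.6  0.7] {'blue': (np.float64(38.7), np.float64(-1.71)), 'green': (np.float64(38.7), np.float64(-0.146)), 'red': (np.float64(38.7), np.float64(1.581)), 'n': (np.float64(557.0), np.float64(-2.391))} zero -2.373 NEEDLE -0.018
```

Emit:
send_rows(
  targets=[
    [-0.3,0,0,0,0,0,0.1],
    [-0.3,0,0,0,0,0,0.2],
    [-0.3,0,0,0,0,0,0.2],
  ],
)

```text
clock: 6.07
ee_pos: [0.5755, -0.0043, 0.2128]
tcp_rot: [-0.0, 0.569, 0.822, -0.001]
contact_force: [-6.6, 2.9, 4.8]
gripper_width: 0.0611
grasp_force: 32.3
```

```bash
python3 -c "
from h import *
look2()"
```

```text
clock 6.07 j6 -0.544 Mz -0.149 width 0.0611 F [-6.6  2.9  4.8] z [ 0.5755 -0.0043  0.2128]
off [-2. -0.] {'blue': (np.float64(38.8), np.float64(-1.709)), 'green': (np.float64(38.8), np.float64(-0.105)), 'red': (np.float64(38.8), np.float64(1.594)), 'n': (np.float64(544.0), np.float64(-1.724))} zero -2.355 NEEDLE 0.632
```

The needle is at 0.63, mid-blue. Releasing the wheel and checking.

Emit:
send_rows(
  targets=[
    [-0.5,0,0,0,0,0,0],
    [-0.6,0,0,0,0,0,0],
    [-0.8,0,0,0,0,0,0],
    [-1,0,0,0,0,0,0],
    [-1,0,0,0,0,0,0],
    [-1,0,0,0,0,0,0],
  ],
)

```text
clock: 6.62
ee_pos: [0.576, -0.0044, 0.2106]
tcp_rot: [0.0, 0.569, 0.822, -0.0]
contact_force: [-1.4, -2.1, -0.6]
gripper_width: 0.0853
grasp_force: 0.0
```

```bash
python3 -c "
from h import *
look2();look2(.01)"
```

```text
clock 6.62 j6 -0.544 Mz -0.022 width 0.0853 F [-1.4 -2.1 -0.6] z [ 0.576  -0.0044  0.2106]
off [-1.9 -0.2] {'blue': (np.float64(38.8), np.float64(-1.699)), 'green': (np.float64(38.8), np.float64(-0.087)), 'red': (np.float64(38.8), np.float64(1.591)), 'n': (np.float64(521.5), np.float64(-1.753))} zero -2.346 NEEDLE 0.593
clock 6.67 j6 -0.544 Mz 0.029 width 0.0855 F [-0.6  0.2  0.3] z [ 0.5759 -0.0044  0.2105]
off [-1.7  2.6] {'blue': (np.float64(38.9), np.float64(-1.701)), 'green': (np.float64(38.9), np.float64(-0.089)), 'red': (np.float64(38.9), np.float64(1.591)), 'n': (np.float64(521.5), np.float64(-1.757))} zero -2.348 NEEDLE 0.591
```

Emit:
send_rows(
  grip_force=25,
  targets=[
    [-1,0.1,0,-1.5,0,0,0],
    [-1,0.2,0,-3.3,0,0,0],
    [-1,0.2,0,-3.3,0,0,0],
    [-0.5,0.2,0,-3.3,0,0,0],
    [0,0.2,0,-3.3,0,0,0],
    [0.2,0.2,0,-3.3,0,0,0],
    [0.4,0.2,0,-3.3,0,0,0],
    [0.5,0.2,0,-3.3,0,0,0],
    [0.5,0.2,0,-3.3,0,0,0],
    [0.5,0.2,0,-3.3,0,0,0],
  ],
)

```text
clock: 7.55
ee_pos: [0.5746, -0.0023, 0.2425]
tcp_rot: [-0.001, 0.569, 0.822, -0.0]
contact_force: [-0.3, 0.6, -1.8]
gripper_width: 0.0294
grasp_force: 25.5
```

```bash
python3 -c "
from h import *
look2()"
```

```text
clock 7.55 j6 -0.540 Mz -0.043 width 0.0294 F [-0.3  0.6 -1.8] z [ 0.5746 -0.0023  0.2425]
off [-1.9 -0.2] {'blue': (np.float64(38.8), np.float64(-1.699)), 'green': (np.float64(38.8), np.float64(-0.079)), 'red': (np.float64(38.8), np.float64(1.588)), 'n': (np.float64(523.5), np.float64(-1.752))} zero -2.345 NEEDLE 0.593
```

Emit:
send_rows(
  targets=[
    [0.5,0,0,0.01,0,0,0.1],
    [0.5,0,0,0.02,0,0,0.2],
    [0.5,0,0,0.03,0,0,0.3],
    [0.5,0,0,0.04,0,0,0.4],
    [0.5,0,0,0.05,0,0,0.5],
    [0.5,0,0,0.06,0,0,0.6],
    [0.5,0,0,0.07,0,0,0.7],
    [0.5,0,0,0.08,0,0,0.8],
    [0.5,0,0,0.09,0,0,0.9],
    [0.5,0,0,0.1,0,0,1.0],
    [0.5,0,0,0.1,0,0,1.0],
  ],
)

```text
clock: 8.52
ee_pos: [0.5748, -0.0023, 0.2424]
tcp_rot: [-0.0, 0.894, 0.448, -0.0]
contact_force: [-1.3, 1.7, 0.6]
gripper_width: 0.0293
grasp_force: 25.7
```

```bash
python3 -c "
from h import *
look2()"
```

```text
clock 8.52 j6 0.461 Mz -0.102 width 0.0293 F [-1.3  1.7  0.6] z [ 0.5748 -0.0023  0.2424]
off [-1.9 -1. ] {'blue': (np.float64(38.7), np.float64(-1.696)), 'green': (np.float64(38.7), np.float64(-0.092)), 'red': (np.float64(38.7), np.float64(1.576)), 'n': (np.float64(523.0), np.float64(-0.996))} zero -2.352 NEEDLE 1.357
```

Emit:
send_rows(
  targets=[
    [0.5,0,0,0.01,0,0,0.1],
    [0.5,0,0,0.02,0,0,0.2],
    [0.5,0,0,0.03,0,0,0.3],
    [0.5,0,0,0.04,0,0,0.4],
    [0.5,0,0,0.05,0,0,0.5],
    [0.5,0,0,0.06,0,0,0.6],
    [0.5,0,0,0.07,0,0,0.7],
    [0.5,0,0,0.08,0,0,0.8],
    [0.5,0,0,0.09,0,0,0.9],
    [0.5,0,0,0.1,0,0,1.0],
    [0.5,0,0,0.11,0,0,1.1],
    [0.5,0,0,0.12,0,0,1.2],
  ],
)

```text
clock: 9.57
ee_pos: [0.575, -0.0026, 0.2424]
tcp_rot: [0.0, 0.991, -0.135, -0.0]
contact_force: [-4.1, -0.3, 3.9]
gripper_width: 0.0292
grasp_force: 26.1
```

```bash
python3 -c "
from h import *
look2();look2(.01)"
```

```text
clock 9.57 j6 1.661 Mz 0.035 width 0.0292 F [-4.1 -0.3  3.9] z [ 0.575  -0.0026  0.2424]
off [-1.9 -1.1] {'blue': (np.float64(38.8), np.float64(-1.713)), 'green': (np.float64(38.8), np.float64(-0.099)), 'red': (np.float64(38.8), np.float64(1.596)), 'n': (np.float64(658.5), np.float64(-0.088))} zero -2.353 NEEDLE 2.266
clock 9.62 j6 1.665 Mz -0.026 width 0.0294 F [-3.9 -1.2  4.4] z [ 0.575  -0.0026  0.2424]
off [-1.7  1.6] {'blue': (np.float64(38.9), np.float64(-1.709)), 'green': (np.float64(38.9), np.float64(-0.098)), 'red': (np.float64(38.9), np.float64(1.596)), 'n': (np.float64(683.5), np.float64(-0.077))} zero -2.352 NEEDLE 2.275
```

Emit:
send_rows(
  targets=[
    [0.2,0,0,0,0,0,0],
    [0.0,0,0,0,0,0,0],
    [-0.4,0,0,0,0,0,0],
    [-0.8,0,0,0,0,0,0],
    [-0.8,0,0,0,0,0,0],
    [-0.8,0,0,-2,0,0,0],
    [-0.8,0,0,-5,0,0,0],
    [-0.8,0,0,-8,0,0,0],
    [-0.8,0,0,-11,0,0,0],
    [-0.8,0,0,-12,0,0,0],
    [-0.8,0,0,-12,0,0,0],
  ],
)

```text
clock: 10.58
ee_pos: [0.5764, -0.0025, 0.3654]
tcp_rot: [0.0, 0.991, -0.134, 0.004]
contact_force: [-0.3, 0.1, -0.9]
gripper_width: 0.0772
grasp_force: 0.0
```

```bash
python3 - <<'E'
from h import *
look2()
p,d=cams.capture("scene");a=cv2.resize(p[180:260,280:400],(600,400),interpolation=cv2.INTER_CUBIC);cv2.imwrite("pics/v7.png",a)
E
```

```text
clock 10.58 j6 1.659 Mz 0.078 width 0.0772 F [-0.3  0.1 -0.9] z [ 0.5764 -0.0025  0.3654]
off [-1.9 -1.1] {'blue': (np.float64(38.8), np.float64(-1.713)), 'green': (np.float64(38.8), np.float64(-0.094)), 'red': (np.float64(38.8), np.float64(1.596)), 'n': (np.float64(647.0), np.float64(-0.09))} zero -2.352 NEEDLE 2.262
```

View pics/v7.png

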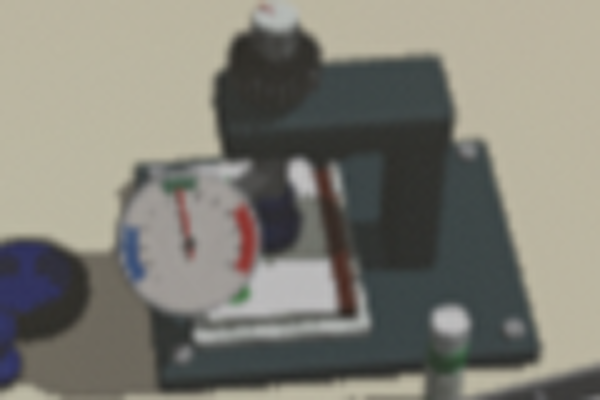

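The needle points from the hub (188,243) up to the green band (178,185). The gripper is well clear, the folder is in place and nothing nearby has moved. Handing in.

```bash
python3 -c "
from station import sign_off
print(sign_off())"
```

```text
the job is handed in; nothing more can be done
None
```

The job is handed in: I set the needle at about 0.6 (blue band) with the coarse wheel, then brought it to about 2.26 (green band) with the fine knob alone, never near the red; the gripper is clear and the folder looks unmoved.

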